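# Turn the heater thermostat up four clicks and confirm

## Task

Turn the heater up: with closed fingertips, push the wing of the thermostat's dial round clockwise (seen from above) by exactly four clicks - not anticlockwise of where it starts, and never on to a fifth click - without taking the wing between the fingers. Leave the dial resting in the fourth click, and only then press the orange button beside it fully down and let it come up again. Leave the other things on the desk where they are.

Things in the scene. Friction and masses are not known exactly. Their poses are not given: they have to be found in the camera images.
- dial (a joint): Angle of the dial in rad, 0 at the start, growing clockwise seen from above. It rests in clicks every 30 degrees (0.524 rad), so four clicks are 2.094. Between two clicks it resists up to half-way with about 0.1 N m (some 3 to 4 N at the wing's end), then snaps ahead by itself into the next click, leaving the finger behind. It can turn from about 2 clicks anticlockwise to 7 clicks clockwise of the start.
- dial_center (a point): Centre of the top of the dial's grey wing, on the vertical turning axis, 69 mm above the desk. The frame turns with the dial: x along the wing toward the end with the orange line, y across the wing, z up. The wing is an upright bar 80 mm long, 14 mm thick and 24 mm high (its lower edge 45 mm above the desk) standing across a flat black disc of 86 mm diameter whose top is 46 mm above the desk. The dial is set in the top of the casing, which is level and 36 mm high.
- dial_mark (a point): Top of the wing near the end with the orange line, 36 mm from the turning axis.
- confirm_top (a point): Centre of the top of the orange push button (28 mm diameter, on a black round housing of 44 mm diameter whose top is 48 mm above the desk); 58 mm above the desk when up. It is 105 mm from the dial's axis: 103 mm toward the thermostat's -y side and 18 mm toward its -x side.
- confirm (a joint): Travel of the orange button in m: 0 up, 0.006 fully down. A spring pushes it up; fully down takes about 4 N.
- thermostat: The thermostat: a white casing 112 mm (x) by 200 mm (y) and 36 mm high, fixed to the desk. Origin at the centre of its underside, x toward its long back side, z up. The dial is toward +y (axis 35 mm from the origin), the button toward -y.
- note_pad: block of yellow sticky notes at the front of the desk (another lies at the back), 38x51x16 mm, loose; origin at the centre of its underside. To be left where it is.
- coaster: round wooden coaster lying flat, 117 across and 8 high; size 117x117x8 mm, loose; origin at the centre of its underside. To be left where it is.
- sharpener: small grey pencil sharpener, 15x27x14 mm, loose; origin at the centre of its underside. To be left where it is.
- earbud_case: white earbud case standing on the desk, 27x58x40 mm, loose; origin at the centre of its underside. To be left where it is.
- eraser: blue and white eraser, 20x43x13 mm, loose; origin at the centre of its underside. To be left where it is.

How it is judged:
On the way, in this order (a step that is already met when the one before it is completed fails the run):
1. the dial rests in the fourth click clockwise from its start (value of joint dial between 1.955 and 2.234 rad), for 0.3 s.
2. the orange button is pressed down (at least 4.5 of its 6 mm) (value of joint confirm above 0.0045 m), for 0.05 s.
At the end, for the whole second after the job is handed in: The dial rests in the fourth click clockwise from where it started (2.094 rad, within 0.14 rad), the button has been pressed and is up again (within 1 mm), and the robot is clear of everything (all of step 1 and value of joint confirm below 0.001 m and velocity of joint dial between -0.05 and 0.05 rad/s); the robot touches nothing.
It fails at once if the dial is turned on to a fifth click (value of joint dial above 2.4 rad).
It fails at once if the dial is turned anticlockwise of its start (by more than a third of a click) (value of joint dial below -0.18 rad).
It fails at once if the button is pressed while the dial is not in the fourth click (value of joint confirm above 0.003 m and not (value of joint dial between 1.955 and 2.234 rad)).
It fails at once if the wing is taken between the fingers (contact force between the fingers and thermostat above 0.5 N and x of the grasp point in the frame of dial_center between -0.048 and 0.048 m and y of the grasp point in the frame of dial_center between -0.005 and 0.005 m and z of the grasp point in the frame of dial_center below 0.016 m).
It fails at once if a loose thing on the desk is moved by more than 15 mm or lifted (distance of any of note_pad, coaster, sharpener, earbud_case, eraser from where it was at the start of the episode above 0.015 m).
It also fails if it takes over 54 s, if anything falls off the work surface, if the arm or the gripper's body presses on something with over 40 N, if the wrist force passes 120 N, or if a joint passes its speed limit or range.

## Robot

A 7-joint arm with a two-finger parallel gripper is mounted at the origin on a cart in front of the work surface, level with it; the furniture and walls round the work are solid. World frame = base frame: x ahead of the robot, y to its left, z up, the work surface at z = 0. Lengths are in m, angles in rad, forces in N, time in s.
With the tool pointing down it reaches from about 0.425 to 0.875 m from the base axis. Payload 4.7 kg.
Tool frame: the origin (TCP) lies midway between the tips of the shut fingers; the grasp point (between the pads) lies 19 mm behind it; z points along the fingers, y is the line along which they close (so a half turn about z gives the same grasp; the last joint's range is limited). The gripper opens to 87 mm and grips with 3 to 60 N. Pads are 19 mm wide; open, the fingers measure 117 mm over their backs; the gripper's body (75 mm by 190 mm) begins 51 mm behind the grasp point.
Start: joints at [-1.259, 0.321, -0.07, 1.45, 0.023, 1.371, -0.057], TCP at [0.191, 0.621, 0.223] pointing down, gripper open.
Joint ranges: [-2.86, 2.86], [-0.3, 2.09], [-1.38, 1.24], [0.06, 2.45], [-1.56, 4.7], [0.09, 2.05], [-2.69, 2.69]. Speed limits (rad/s): [2.57, 2.57, 3.14, 3.14, 3.14, 3.14, 3.14].

## Interface

Orientations are given as a unit quaternion [x, y, z, w].
In Python, from cell import bot gives the robot as it stands.
- The arm moves only by the tool step_arm, never from a script. Its argument "series" is a list of rows, each an object with "dp": the shift along the tool's x, y, z in units of 30 mm (1.0 is 30 mm), a list of three; "rot": the turn, a rotation vector about the tool's x, y, z in units of 0.15 rad (1.0 is 0.15 rad), a list of three. A call has 1 to 20 rows; each row shifts and turns the commanded pose from where the row before left it, along the tool's axes as they then stand; what a row does not reach is not made up. A row lasts 1/8 s, in which the tool goes at most 62.5 mm and 10.7 degrees, less where a joint would pass 70% of its speed; a pose out of reach is approached as far as the arm can. A call with a number of a shift or a turn outside -1 to 1 is refused whole. A call with a gripper value outside its range is refused whole. "claw" is the closure, from 0 (fully open) to 1 (shut), set as the call begins (left out, the last holds). The fingers move at their own pace and stop on an object; the grip force is fixed at half the most. Time passes only in rows, so rows that do not move let the fingers close. It gives the time, the measured TCP pose, the force, the opening and the grip force at its end, in the units of the state.
- bot.get_obs(): the state, without advancing time (a new reading comes with each control period).
- bot.snapshot(name): name is "scene" or "top" or "wrist"; returns (picture, depth): 480x640x3 uint8, red, green, blue; 480x640 float32, m along the optical axis (not along the pixel's ray), 0 where there is no reading.
- bot.camera_model(name): a dict with "mtx" (3x3 intrinsics, pixels), "position" and "attitude" of the camera in the world. Camera axes: x right, y down, z forward; pixel columns grow to the right and rows downward; lengths in m; the calibration is good to about 2 mm. A picture is of the moment at which its call begins: read the wrist's pose just before it. camera_model takes no time and is no camera call; for the wrist camera it gives the pose at the moment of the call.
- bot.hand_in(): hands the job in; it is judged then, once.
The state is a dict: "clock": time; "qpos": joint angles; "dq": joint speeds; "joint_torque": joint torques, N m; "tcp_pos": TCP position; "tool_rot": TCP orientation; "ft_force": force on the tool from outside, world axes, zero at the start; "wrist_torque": the same for the moment, N m; "gripper_width": finger opening in m; "grip_force": force on a finger pad.
Only numpy, scipy, OpenCV 4.12 (cv2) and the standard library are available. Lean on these libraries where they do the work, as an engineer would, in place of code of your own. Each camera call takes 0.05 s, during which the arm holds its last target. There are 200 camera calls.

## Working session

There is one attempt and no reset: what is moved stays moved. The work goes in short steps, Python scripts to look and compute and a tool call to move; the robot and the scene stay as the last step left them, time stands still between calls to the robot, and variables do not carry over. Pictures are saved under pics/ and viewed, at most 10 in all, crops included, and the job is handed in when it is done.

Besides the shell and the picture viewer there is one more tool, called after "Emit:" as name([rows], argument=value, ...), one row to a line, values as JSON. step_arm: Moves the arm, as the interface text tells. Shifts and turns lie within -1 to 1; 1 stands for 30 mm of shift or 0.15 rad of turn. Its arguments: {"type":"object","properties":{"series":{"type":"array"},"claw":{"type":"number"}},"required":["series"]}

```bash
mkdir -p pics; ls
python3 - <<'E'
from cell import bot
import cv2
o=bot.get_obs();print(o)
for n in("scene","top"):
    p,d=bot.snapshot(n);cv2.imwrite(f"pics/{n}0.png",p[:,:,::-1]);c=bot.camera_model(n);print(n,c)
E
```

```text
pics
{'clock': 0.0, 'qpos': array([-1.25885495,  0.32183553, -0.07008115,  1.45170464,  0.02259231,
        1.37077522, -0.05690358]), 'dq': array([ 0.00082178,  0.00027548, -0.000187  , -0.00039376,  0.00234181,
       -0.00011961,  0.00029185]), 'joint_torque': array([-6.85493262e-06, -4.91280770e+01, -4.04038802e-01, -3.12529707e+01,
       -6.40626275e-02,  4.36822919e-02,  1.70155240e-04]), 'tcp_pos': array([0.19062992, 0.62083081, 0.22143846]), 'tool_rot': array([ 1.48359556e-01,  9.88933014e-01, -9.62955831e-04, -9.78157691e-05]), 'ft_force': array([0.03639119, 0.84127998, 0.51414426]), 'wrist_torque': array([-0.02670434, -0.01295887,  0.02857187]), 'grip_force': 0.0, 'gripper_width': 0.08699876681319128}
scene {'mtx': array([[577.20537551,   0.        , 309.47659638],
       [  0.        , 577.20537551, 244.89475377],
       [  0.        ,   0.        ,   1.        ]]), 'position': array([ 0.0539649 , -0.39264096,  0.72342316]), 'attitude': array([ 0.83914812, -0.3603592 ,  0.16378905, -0.3730212 ])}
top {'mtx': array([[508.39052104,   0.        , 324.27246103],
       [  0.        , 508.39052104, 235.13490851],
       [  0.        ,   0.        ,   1.        ]]), 'position': array([0.41359685, 0.09978394, 0.97592529]), 'attitude': array([-0.70160934,  0.7085738 , -0.04042728,  0.06350693])}
```

View pics/top0.png

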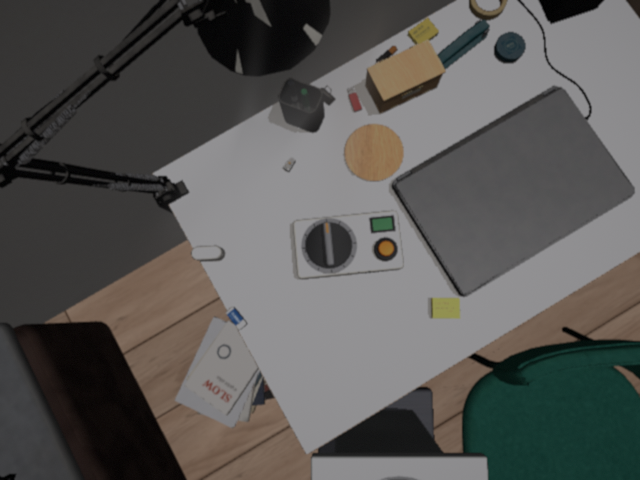

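View pics/scene0.png

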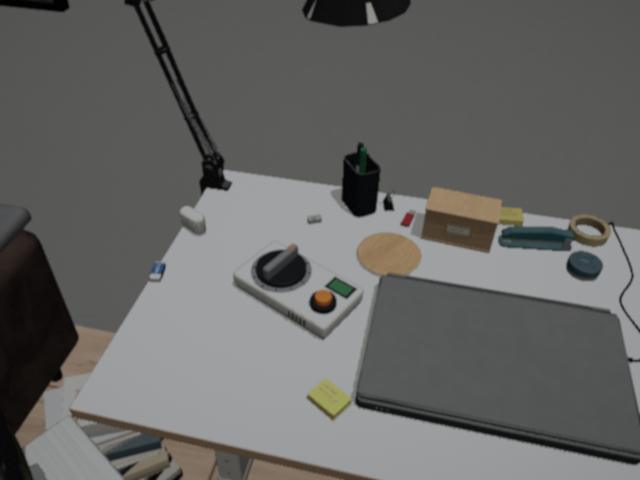

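The top view shows the dial at about (329,245), with the orange line on the wing's end at (327,228) and the orange button at (385,248). The casing is aligned roughly with the image. The scene view shows the same layout, with nothing standing close to the thermostat.

```bash
cat > h.py <<'E'
import numpy as np, cv2
from cell import bot
from scipy.spatial.transform import Rotation as R
def ray(cam,uv,z):
    c=bot.camera_model(cam) if isinstance(cam,str) else cam
    uv=np.atleast_2d(np.asarray(uv,float)); K=c["mtx"]
    d=np.c_[(uv-K[:2,2])/K[[0,1],[0,1]],np.ones(len(uv))]@R.from_quat(c["attitude"]).as_matrix().T
    p=np.array(c["position"]); return p+d*((z-p[2])/d[:,2])[:,None]
def blobs(mask,amin=8):
    n,l,s,c=cv2.connectedComponentsWithStats(mask.astype(np.uint8))
    return [(c[i],s[i,4],l==i) for i in range(1,n) if s[i,4]>=amin]
E
python3 - <<'E'
from h import *
for n in("top","scene"):
    im=cv2.imread(f"pics/{n}0.png");hsv=cv2.cvtColor(im,cv2.COLOR_BGR2HSV);H,S,V=cv2.split(hsv)
    box=np.zeros(H.shape,bool)
    if n=="top": box[205:285,285:410]=1
    else: box[235:335,225:370]=1
    for c,a,m in blobs((H<22)&(S>90)&(V>70)&box):print(n,"orange",c,a,ray(n,c,.069).round(4),ray(n,c,.058).round(4))
    # casing
    m=(V>120)&(S<40)&box
    # black disc
    for c,a,mm in blobs((V<60)&box,100):
        print(n,"dark",c,a,ray(n,c,.046).round(4), cv2.fitEllipse(max(cv2.findContours(mm.astype(np.uint8),0,1)[0],key=len)))
p,d=bot.snapshot("top")
cv2.imwrite("pics/crop.png",cv2.resize(p[205:290,280:415,::-1],None,fx=5,fy=5,interpolation=cv2.INTER_CUBIC))
E
```

```text
top orange [326.65 227.8 ] 20 [[0.5615 0.1246 0.069 ]] [[0.5633 0.1249 0.058 ]]
top orange [385.76262626 247.80808081] 198 [[0.5239 0.019  0.069 ]] [[0.5252 0.018  0.058 ]]
top dark [328.15698113 245.31924528] 1325 [[0.5325 0.1227 0.046 ]] ((328.1669006347656, 245.3826446533203), (40.19023895263672, 45.86193084716797), 83.12926483154297)
top dark [383.81081081 249.93513514] 185 [[0.5228 0.0206 0.046 ]] ((384.9194030761719, 248.86683654785156), (21.500415802001953, 21.89175033569336), 86.40711212158203)
scene orange [364.88979592 252.30204082] 245 [[0.6373 0.0252 0.069 ]] [[0.6471 0.0322 0.058 ]]
scene orange [291. 247.] 15 [[0.5611 0.1239 0.069 ]] [[0.5697 0.1326 0.058 ]]
scene orange [322.92982456 297.41666667] 228 [[0.5128 0.0068 0.069 ]] [[0.5206 0.0135 0.058 ]]
scene dark [281.54884829 270.21842732] 1259 [[0.5268 0.1127 0.046 ]] ((281.7878723144531, 269.43603515625), (35.36709976196289, 48.5612907409668), 84.93592071533203)
scene dark [322.16814159 305.59734513] 226 [[0.5152 0.0099 0.046 ]] ((322.5721740722656, 301.9620056152344), (20.15584373474121, 23.72994613647461), 88.73173522949219)
```

View pics/crop.png

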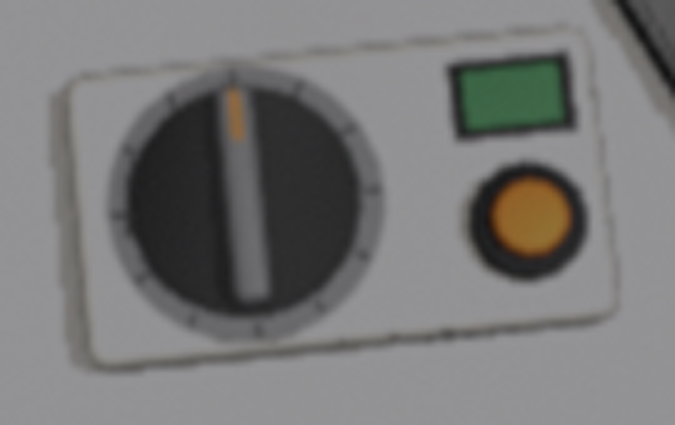

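The crop shows the wing running from about (233,88) with the orange mark to (255,300). Casing corners are near (72,78), (588,28), (618,312) and (95,365).

Run:
```python
from h import *
f=lambda q,z:ray("top",np.array(q)/5+[280,205],z)
w=f([(233,88),(255,300)],.069);print(w.round(4),w.mean(0),np.degrees(np.arctan2(*(w[0]-w[1])[[1,0]])),np.linalg.norm(w[0]-w[1]))
k=f([(72,78),(588,28),(618,312),(95,365)],.036);print(k.round(4),k.mean(0))
y=(k[0]-k[1]+k[3]-k[2])/2;print(np.linalg.norm(y),"casing yaw(x axis)",np.degrees(np.arctan2(y[1],y[0]))-90)
o=bot.get_obs();print(R.from_quat(o["tool_rot"]).as_matrix().round(3), np.degrees(o["qpos"]))
p,d=bot.snapshot("top");print("lamp depth",d[30,265],d[190,175],d[100,50], d[10,190],d[15,230],d[15,170])
c=bot.camera_model("top");print(R.from_quat(c["attitude"]).as_matrix().round(2))
```

```text
[[0.5711 0.1246 0.069 ]
 [0.4941 0.1173 0.069 ]] [0.5325744  0.12096519 0.069     ] 5.375247464340986 0.07736071940223924
[[ 0.5814  0.1861  0.036 ]
 [ 0.5979 -0.0078  0.036 ]
 [ 0.4912 -0.0158  0.036 ]
 [ 0.4735  0.1774  0.036 ]] [0.53599677 0.08496952 0.036     ]
0.1942929111955681 casing yaw(x axis) 5.036136962279258
[[-0.956  0.293 -0.   ]
 [ 0.293  0.956 -0.001]
 [-0.    -0.001 -1.   ]] [-72.13192598  18.42903423  -4.01586276  83.15915032   1.2960864
  78.54283569  -3.25862403]
lamp depth 0.577522 0.97992504 0.7513906 0.5348807 0.57008475 0.7245009
[[-0.01 -0.99  0.15]
 [-1.    0.01  0.03]
 [-0.03 -0.15 -0.99]]
```

Emit:
step_arm([
  {"dp":[-0.904,-0.616,0],"rot":[0,0,0]},
  {"dp":[-0.904,-0.616,0],"rot":[0,0,0]},
  {"dp":[-0.904,-0.616,0],"rot":[0,0,0]},
  {"dp":[-0.904,-0.616,0],"rot":[0,0,0]},
  {"dp":[-0.904,-0.616,0],"rot":[0,0,0]},
  {"dp":[-0.904,-0.616,0],"rot":[0,0,0]},
  {"dp":[-0.904,-0.616,0],"rot":[0,0,0]},
  {"dp":[-0.904,-0.616,0],"rot":[0,0,0]},
  {"dp":[-0.904,-0.616,0],"rot":[0,0,0]},
  {"dp":[-0.904,-0.616,0],"rot":[0,0,0]},
  {"dp":[-0.904,-0.616,0],"rot":[0,0,0]},
  {"dp":[-0.904,-0.616,0],"rot":[0,0,0]},
  {"dp":[-0.904,-0.616,0],"rot":[0,0,0]},
  {"dp":[-0.904,-0.616,0],"rot":[0,0,0]},
  {"dp":[-0.904,-0.616,0],"rot":[0,0,0]},
  {"dp":[-0.904,-0.616,0],"rot":[0,0,0]},
  {"dp":[-0.904,-0.616,0],"rot":[0,0,0]},
  {"dp":[-0.904,-0.616,0],"rot":[0,0,0]},
], claw=1)

```text
clock: 2.45
tcp_pos: [0.5603, 0.1593, 0.2224]
tool_rot: [0.148, 0.989, 0.0, -0.0]
ft_force: [0.3, 0.5, -0.4]
gripper_width: 0.0006
grip_force: 0.0
```

Emit:
step_arm([
  {"dp":[0,0,0],"rot":[0,0,-0.85]},
  {"dp":[0,0,0],"rot":[0,0,-0.85]},
  {"dp":[0,0,0],"rot":[0,0,-0.86]},
  {"dp":[0,0,0],"rot":[0,0,0]},
  {"dp":[0,0,0],"rot":[0,0,0]},
])

```text
clock: 3.08
tcp_pos: [0.5598, 0.1601, 0.2225]
tool_rot: [-0.042, 0.999, 0.0, -0.0]
ft_force: [-0.8, 0.5, -1.2]
gripper_width: 0.0005
grip_force: 0.0
```

Run:
```python
from h import *
o=bot.get_obs();print(o["clock"],o["tcp_pos"],np.degrees(o["qpos"]).round(),o["gripper_width"],o["ft_force"]);print(R.from_quat(o["tool_rot"]).as_matrix().round(3))
c=bot.camera_model("wrist");p,d=bot.snapshot("wrist");cv2.imwrite("pics/w1.png",p[:,:,::-1]);import pickle;pickle.dump(c,open("w1.pkl","wb"))
print(c)
```

```text
3.075 [0.55976499 0.16014791 0.22246736] [-34.  10.  18.  94.  -3.  77.  79.] 0.0004657770168666419 [-0.76259397  0.47288786 -1.18504376]
[[-0.996 -0.084 -0.   ]
 [-0.084  0.996  0.   ]
 [ 0.     0.    -1.   ]]
{'mtx': array([[335.56788434,   0.        , 327.26018181],
       [  0.        , 335.56788434, 242.45207831],
       [  0.        ,   0.        ,   1.        ]]), 'position': array([0.47720454, 0.15404639, 0.38511793]), 'attitude': array([0.66899912, 0.72773038, 0.11124829, 0.10233517])}
```

View pics/w1.png

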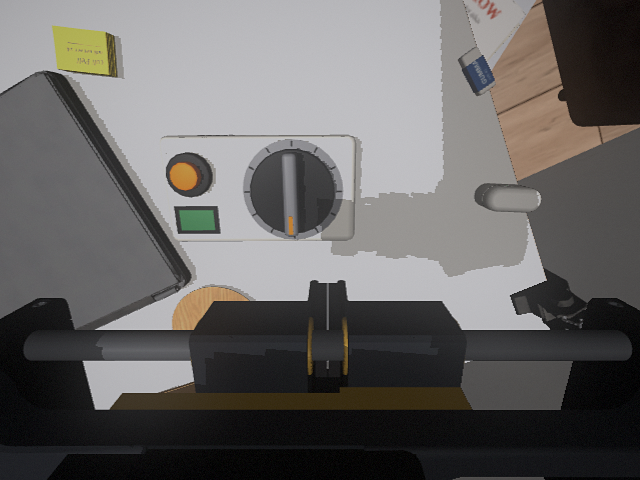

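The wrist view shows the wing from (288,152) to the orange end at (291,238), the button at (184,175), and the closed fingertips spanning columns 310–347 at row 283.

Run:
```python
from h import *
import pickle;c=pickle.load(open("w1.pkl","rb"))
im=cv2.imread("pics/w1.png");H,S,V=cv2.split(cv2.cvtColor(im,cv2.COLOR_BGR2HSV))
b=np.zeros(H.shape,bool);b[145:245,160:340]=1
for q,a,m in blobs((H<22)&(S>120)&(V>80)&b):print(q,a,ray(c,q,.069).round(4),ray(c,q,.058).round(4))
w=ray(c,[(289,152),(291.5,238)],.069);print(w,w.mean(0),np.degrees(np.arctan2(*(w[1]-w[0])[[1,0]])),np.linalg.norm(w[0]-w[1]))
print("disc",ray(c,(293,190.5),.044))
print("tips",ray(c,[(309.5,285),(347,285)],.2225))
```

```text
[183.29027113 175.81818182] 627 [[0.5224 0.0235 0.069 ]] [[0.524 0.019 0.058]]
[290.5 225.5] 72 [[0.5616 0.1253 0.069 ]] [[0.5646 0.1243 0.058 ]]
[[0.49279642 0.12037735 0.069     ]
 [0.57423236 0.1269098  0.069     ]] [0.53351439 0.12364357 0.069     ] 4.586207461117696 0.0816975200715525
disc [[0.53146054 0.12365345 0.044     ]]
tips [[0.55223284 0.15092573 0.2225    ]
 [0.55056753 0.17068594 0.2225    ]]
```

Emit:
step_arm([
  {"dp":[0,0,0.9],"rot":[0,0,0]},
  {"dp":[0,0,0.9],"rot":[0,0,0]},
  {"dp":[0,0,0.9],"rot":[0,0,0]},
  {"dp":[0,0,0.9],"rot":[0,0,0]},
  {"dp":[0,0,0.8],"rot":[0,0,0]},
  {"dp":[0,0,0.6],"rot":[0,0,0]},
  {"dp":[0,0,0.4],"rot":[0,0,0]},
  {"dp":[0,0,0.2],"rot":[0,0,0]},
  {"dp":[0,0,0],"rot":[0,0,0]},
  {"dp":[0,0,0],"rot":[0,0,0]},
])

```text
clock: 4.38
tcp_pos: [0.5605, 0.1604, 0.0554]
tool_rot: [-0.043, 0.999, 0.0, 0.001]
ft_force: [-0.6, 0.2, 0.8]
gripper_width: 0.0004
grip_force: 0.0
```

Emit:
step_arm([
  {"dp":[0,-0.12,0],"rot":[0,0,0]},
  {"dp":[0,-0.12,0],"rot":[0,0,0]},
  {"dp":[0,-0.1,0],"rot":[0,0,0]},
  {"dp":[0,0,0],"rot":[0,0,0]},
  {"dp":[0,0,0],"rot":[0,0,0]},
])

```text
clock: 5.0
tcp_pos: [0.5607, 0.1501, 0.0546]
tool_rot: [-0.043, 0.999, 0.0, 0.0]
ft_force: [0.4, -0.1, 0.4]
gripper_width: 0.0004
grip_force: 0.0
```

Emit:
step_arm([
  {"dp":[0,-0.1,0],"rot":[0,0,0]},
  {"dp":[0,-0.05,0],"rot":[0,0,0]},
  {"dp":[0,0,0],"rot":[0,0,0]},
  {"dp":[0,0,0],"rot":[0,0,0]},
])

```text
clock: 5.5
tcp_pos: [0.5611, 0.1456, 0.0546]
tool_rot: [-0.043, 0.999, 0.0, 0.0]
ft_force: [-0.3, -0.5, 0.3]
gripper_width: 0.0007
grip_force: 0.0
```

Run:
```python
from h import *
p,d=bot.snapshot("wrist");cv2.imwrite("pics/w2.png",p[:,:,::-1])
```

```text
(no output)
```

View pics/w2.png

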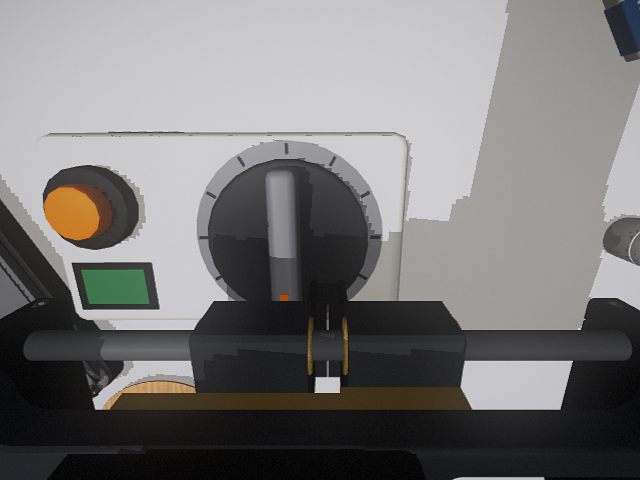

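The finger's left side (col 310) is about 4 mm short of the wing's right face (col 301), so I'll close that gap and then rotate rigidly about the dial's axis.

Emit:
step_arm([
  {"dp":[0,-0.06,0],"rot":[0,0,0]},
  {"dp":[0,-0.06,0],"rot":[0,0,0]},
  {"dp":[-0.046,-0.089,0],"rot":[0,0,0.582]},
  {"dp":[-0.046,-0.089,0],"rot":[0,0,0.582]},
  {"dp":[-0.046,-0.089,0],"rot":[0,0,0.582]},
  {"dp":[-0.046,-0.089,0],"rot":[0,0,0.582]},
  {"dp":[0,0,0],"rot":[0,0,0]},
  {"dp":[0,0,0],"rot":[0,0,0]},
  {"dp":[0,0,0],"rot":[0,0,0]},
])

```text
clock: 6.68
tcp_pos: [0.5664, 0.1312, 0.0546]
tool_rot: [0.131, 0.991, 0.0, -0.0]
ft_force: [0.3, 0.6, 0.2]
gripper_width: 0.0006
grip_force: 0.0
```

```bash
cat >> h.py <<'E'
C=np.array([.533,.1225])
def check(name):
    o=bot.get_obs();M=R.from_quat(o["tool_rot"]).as_matrix();t=o["tcp_pos"]
    print("t",o["clock"],"tcp",t.round(4),"r_tool",(M[:2,:2].T@(t[:2]-C)).round(4),"yaw",np.degrees(np.arctan2(-M[1,0],-M[0,0])).round(1),"F",o["ft_force"].round(1))
    for n in("top","wrist"):
        c=bot.camera_model(n);p,d=bot.snapshot(n);cv2.imwrite(f"pics/{name}_{n}.png",p[:,:,::-1])
        H,S,V=cv2.split(cv2.cvtColor(p,cv2.COLOR_RGB2HSV))
        for q,a,m in blobs((H<22)&(S>90)&(V>60),4):
            w=ray(c,q,.069)[0]; r=np.linalg.norm(w[:2]-C)
            if r<.06: print(n,"mark",q,a,"r",r.round(3),"ang",np.degrees(np.arctan2(*(w[:2]-C)[::-1])).round(1))
E
python3 -c "
from h import *
check('c1')"
```

```text
t 6.675 tcp [0.5664 0.1312 0.0546] r_tool [-0.03   0.017] yaw -15.0 F [0.3 0.6 0.2]
wrist mark [283.65151515 296.72727273] 66 r 0.021 ang -24.6
wrist mark [309.36326531 347.54285714] 245 r 0.051 ang -5.3
wrist mark [345.12987013 347.75757576] 231 r 0.057 ang 13.2
```

First click made (mark at −24.6°, no residual force).

Emit:
step_arm([
  {"dp":[-0.046,-0.089,0],"rot":[0,0,0.582]},
  {"dp":[-0.046,-0.089,0],"rot":[0,0,0.582]},
  {"dp":[-0.046,-0.089,0],"rot":[0,0,0.582]},
  {"dp":[-0.046,-0.089,0],"rot":[0,0,0.582]},
  {"dp":[-0.046,-0.089,0],"rot":[0,0,0.582]},
  {"dp":[-0.046,-0.089,0],"rot":[0,0,0.582]},
  {"dp":[0,0,0],"rot":[0,0,0]},
  {"dp":[0,0,0],"rot":[0,0,0]},
  {"dp":[0,0,0],"rot":[0,0,0]},
])

```text
clock: 7.9
tcp_pos: [0.5664, 0.1134, 0.0546]
tool_rot: [0.383, 0.924, 0.0, 0.0]
ft_force: [0.3, 0.1, 0.2]
gripper_width: 0.0006
grip_force: 0.0
```

```bash
python3 -c "
from h import *
check('c2')"
```

```text
t 7.9 tcp [0.5664 0.1134 0.0546] r_tool [-0.03    0.0171] yaw -45.0 F [0.3 0.1 0.2]
wrist mark [284.36507937 296.92063492] 63 r 0.021 ang -54.2
wrist mark [309.38367347 347.32244898] 245 r 0.05 ang -35.5
wrist mark [345.13419913 347.56709957] 231 r 0.056 ang -16.8
```

Emit:
step_arm([
  {"dp":[-0.046,-0.089,0],"rot":[0,0,0.582]},
  {"dp":[-0.046,-0.089,0],"rot":[0,0,0.582]},
  {"dp":[-0.046,-0.089,0],"rot":[0,0,0.582]},
  {"dp":[-0.046,-0.089,0],"rot":[0,0,0.582]},
  {"dp":[-0.046,-0.089,0],"rot":[0,0,0.582]},
  {"dp":[-0.046,-0.089,0],"rot":[0,0,0.582]},
  {"dp":[0,0,0],"rot":[0,0,0]},
  {"dp":[0,0,0],"rot":[0,0,0]},
  {"dp":[0,0,0],"rot":[0,0,0]},
])

```text
clock: 9.12
tcp_pos: [0.5574, 0.098, 0.0546]
tool_rot: [0.609, 0.793, 0.0, -0.0]
ft_force: [-0.8, 0.2, -0.5]
gripper_width: 0.0005
grip_force: 0.0
```

```bash
python3 -c "
from h import *
check('c3')"
```

```text
t 9.125 tcp [0.5574 0.098  0.0546] r_tool [-0.03    0.0173] yaw -75.0 F [-0.8  0.2 -0.5]
wrist mark [284.90769231 296.75384615] 65 r 0.021 ang -84.4
wrist mark [309.31914894 347.63829787] 235 r 0.05 ang -65.9
wrist mark [345.12987013 347.24242424] 231 r 0.056 ang -46.9
```

Emit:
step_arm([
  {"dp":[-0.046,-0.089,0],"rot":[0,0,0.582]},
  {"dp":[-0.046,-0.089,0],"rot":[0,0,0.582]},
  {"dp":[-0.046,-0.089,0],"rot":[0,0,0.582]},
  {"dp":[-0.046,-0.089,0],"rot":[0,0,0.582]},
  {"dp":[-0.046,-0.089,0],"rot":[0,0,0.582]},
  {"dp":[-0.046,-0.089,0],"rot":[0,0,0.582]},
  {"dp":[0,0,0],"rot":[0,0,0]},
  {"dp":[0,0,0],"rot":[0,0,0]},
  {"dp":[0,0,0],"rot":[0,0,0]},
])

```text
clock: 10.35
tcp_pos: [0.542, 0.089, 0.0546]
tool_rot: [0.794, 0.608, 0.0, 0.0]
ft_force: [0.3, -1.0, 0.4]
gripper_width: 0.0006
grip_force: 0.0
```

```bash
python3 -c "
from h import *
check('c4')"
```

```text
t 10.35 tcp [0.542  0.089  0.0546] r_tool [-0.03    0.0174] yaw -105.0 F [ 0.3 -1.   0.4]
wrist mark [285.33802817 296.49295775] 71 r 0.021 ang -114.7
wrist mark [309.29288703 347.63179916] 239 r 0.05 ang -96.3
wrist mark [345.07983193 347.07142857] 238 r 0.056 ang -77.2
```

Emit:
step_arm([
  {"dp":[0,0.15,0],"rot":[0,0,0]},
  {"dp":[0,0.15,0],"rot":[0,0,0]},
  {"dp":[0,0,-0.5],"rot":[0,0,0]},
  {"dp":[0,0,-1],"rot":[0,0,0]},
  {"dp":[0,0,-1],"rot":[0,0,0]},
  {"dp":[0,0,-0.5],"rot":[0,0,0]},
  {"dp":[0,0,0],"rot":[0,0,0]},
  {"dp":[0,0,0],"rot":[0,0,0]},
])

```text
clock: 11.45
tcp_pos: [0.5498, 0.0866, 0.1436]
tool_rot: [0.794, 0.608, -0.001, -0.0]
ft_force: [0.4, 0.3, 0.2]
gripper_width: 0.0003
grip_force: 0.0
```

```bash
python3 -c "
from h import *
check('c5')
c=bot.camera_model('wrist');im=cv2.imread('pics/c5_wrist.png');H,S,V=cv2.split(cv2.cvtColor(im,cv2.COLOR_BGR2HSV))
for q,a,m in blobs((H<22)&(S>90)&(V>60),100):print(q,a,ray(c,q,.058).round(4))
print(R.from_quat(bot.get_obs()['tool_rot']).as_matrix().round(3))"
```

```text
t 11.45 tcp [0.5498 0.0866 0.1436] r_tool [-0.0302  0.0256] yaw -105.1 F [0.4 0.3 0.2]
wrist mark [287.72222222 249.97619048] 126 r 0.028 ang -114.7
[627.65151515 178.08585859] 198 [[0.7747 0.0825 0.058 ]]
[522.27359608 235.29719215] 11824 [[0.6967 0.0586 0.058 ]]
[287.72222222 249.97619048] 126 [[0.5191 0.094  0.058 ]]
[309.43062201 346.88038278] 209 [[0.5112 0.0051 0.058 ]]
[345.26605505 347.31651376] 218 [[ 0.5408 -0.0033  0.058 ]]
[170.02985075 400.81156716] 1608 [[ 0.3727 -0.0169  0.058 ]]
[[ 0.261  0.965 -0.002]
 [ 0.965 -0.261 -0.001]
 [-0.001 -0.002 -1.   ]]
```

View pics/c5_wrist.png

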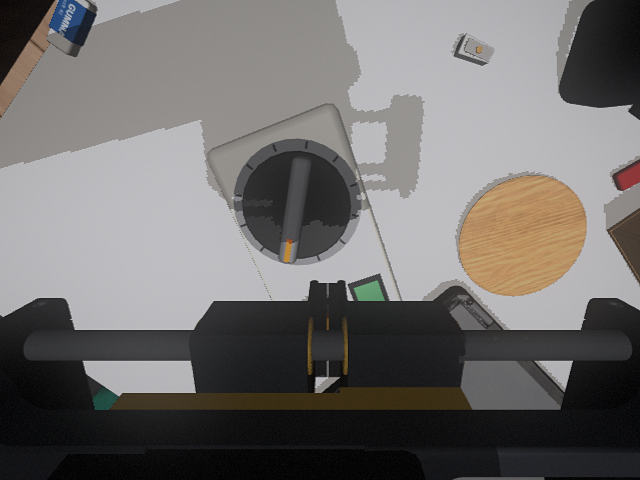

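The wing's orange end is at (288,250), at −114.7°, which is 119.7° from its start: fourth click. Now over to the button.

Emit:
step_arm([
  {"dp":[-0.61,-0.057,0],"rot":[0,0,0]},
  {"dp":[-0.61,-0.057,0],"rot":[0,0,0]},
  {"dp":[-0.6,-0.057,0],"rot":[0,0,0]},
  {"dp":[-0.6,-0.056,0],"rot":[0,0,0]},
  {"dp":[0,0,0.8],"rot":[0,0,0]},
  {"dp":[0,0,0.8],"rot":[0,0,0]},
  {"dp":[0,0,0.6],"rot":[0,0,0]},
  {"dp":[0,0,0.4],"rot":[0,0,0]},
  {"dp":[0,0,0],"rot":[0,0,0]},
  {"dp":[0,0,0],"rot":[0,0,0]},
])

```text
clock: 12.8
tcp_pos: [0.5257, 0.0183, 0.0672]
tool_rot: [0.794, 0.608, 0.001, 0.0]
ft_force: [-0.1, -0.1, 0.5]
gripper_width: 0.0005
grip_force: 0.0
```

Emit:
step_arm([
  {"dp":[0,0,0.1],"rot":[0,0,0]},
  {"dp":[0,0,0.1],"rot":[0,0,0]},
  {"dp":[0,0,0.1],"rot":[0,0,0]},
  {"dp":[0,0,0.08],"rot":[0,0,0]},
  {"dp":[0,0,0],"rot":[0,0,0]},
  {"dp":[0,0,0],"rot":[0,0,0]},
])

```text
clock: 13.55
tcp_pos: [0.5252, 0.0184, 0.0554]
tool_rot: [0.794, 0.608, 0.0, -0.0]
ft_force: [-0.2, 0.8, 2.1]
gripper_width: 0.0005
grip_force: 1.2
```

Emit:
step_arm([
  {"dp":[0,0,0.08],"rot":[0,0,0]},
  {"dp":[0,0,0.08],"rot":[0,0,0]},
  {"dp":[0,0,0],"rot":[0,0,0]},
  {"dp":[0,0,0],"rot":[0,0,0]},
])

```text
clock: 14.05
tcp_pos: [0.5253, 0.0184, 0.0521]
tool_rot: [0.794, 0.608, 0.0, -0.001]
ft_force: [-7.3, -0.3, 17.2]
gripper_width: 0.0004
grip_force: 9.0
```

The button is on its stop (z 0.052, 17 N). Lifting off.

Emit:
step_arm([
  {"dp":[0,0,-0.2],"rot":[0,0,0]},
  {"dp":[0,0,-0.4],"rot":[0,0,0]},
  {"dp":[0,0,-0.8],"rot":[0,0,0]},
  {"dp":[0,0,-1],"rot":[0,0,0]},
  {"dp":[0,0,-1],"rot":[0,0,0]},
  {"dp":[0,0,-0.8],"rot":[0,0,0]},
  {"dp":[0.8,0,0],"rot":[0,0,0]},
  {"dp":[1,0,0],"rot":[0,0,0]},
  {"dp":[1,0,0],"rot":[0,0,0]},
  {"dp":[0,0,0],"rot":[0,0,0]},
  {"dp":[0,0,0],"rot":[0,0,0]},
])

```text
clock: 15.42
tcp_pos: [0.5467, 0.0993, 0.1756]
tool_rot: [0.794, 0.608, -0.001, 0.0]
ft_force: [-0.6, -0.5, 0.5]
gripper_width: 0.0008
grip_force: 0.0
```

```bash
python3 -c "
from h import *
check('c6')"
```

```text
t 15.425 tcp [0.5467 0.0993 0.1756] r_tool [-0.0188  0.0192] yaw -105.1 F [-0.6 -0.5  0.5]
wrist mark [299.49484536 250.13402062] 97 r 0.028 ang -114.6
```

```bash
python3 -c "
from cell import bot
print(bot.hand_in())"
```

```text
the job is handed in; nothing more can be done
None
```

The job is handed in (no verdict came back): the dial last measured in the fourth click (119.6° clockwise), the button was pressed to its stop and released, and the arm is clear at about 15 s on the robot's clock; I did not separately check the button's return or the loose things, though no move went near them.

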